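# Press the popped-up box lid shut

## Task

One of the two small clear boxes on the grooming bench has its wooden lid standing up at one side, on the two steel spring catches. Press that lid down until it snaps under the catches and lies flat and level in its box, then take the gripper away. Do not touch the lid of the other box, which is already shut, and do not move the grey bowl.

Things in the scene. Friction and masses are not known exactly. Their poses are not given: they have to be found in the camera images.
- lid: Loose wooden lid to press shut: flat board 92 (x) x 117 (y) x 10 mm, 0.1 kg. Origin: centre of its underside, z out of its top. Its -x edge lies on the box's ledge, its +x edge stands about 18 mm proud on the catches (11 degrees). A push down on its top, 15 to 35 mm from the origin towards +x near y = 0, with up to about 20 N forces the catches back; it then snaps under them and stays.
- box: Clear acrylic box of this lid, 105 (x) x 130 (y) x 72 mm high, fixed to the bench. Origin: centre of its underside, z up, any yaw. Shut, the lid rests on a ledge 62 mm up, its top flush with the rim at 72 mm, with 1.5 mm of play around. Two steel spring catches, 16 mm wide, stand on the +x wall at y = -38 and +38 mm, up to 88 mm high, leaning 6 mm into the opening.
- shut_lid: The lid of a second, identical box, already shut flat and level under its catches; leave alone. Same size, origin at the centre of its underside.
- bowl: Grey ceramic bowl, 110 mm across, 45 mm high, standing loose on the bench; leave alone. Origin at the centre of its underside.
There are look-alikes about, which are no part of the job. Leave any green look-alike of the box alone.

How it is judged:
By the outcome, as a careful person would: the job done as asked, in the order asked, and still so for the second after the job is handed in, with the robot touching nothing.
It also fails if it takes over 27 s, if anything falls off the work surface, if the arm or the gripper's body presses on something with over 40 N, if the wrist force passes 120 N, or if a joint passes its speed limit or range.

## Robot

A 6-joint arm with a two-finger parallel gripper is mounted at the origin on the work surface. World frame = base frame: x ahead of the robot, y to its left, z up, the work surface at z = 0. Lengths are in m, angles in rad, forces in N, time in s.
With the tool pointing down it reaches from about 0.35 to 0.875 m from the base axis. Payload 4.2 kg.
Tool frame: the origin (TCP) lies at the centre of the arm's flange, where the gripper is bolted on; the fingertips stand 182 mm ahead of it and the grasp point (between the pads) lies 164 mm ahead of it (r.tcp_to_tips is the distance from the TCP to the fingertips, in m); z points along the fingers, x is the direction in which the jaws open and shut, and the axes are right-handed (so a half turn about z gives the same grasp; the last joint's range is limited). The gripper opens to 87 mm and grips with 3 to 60 N. Pads are 19 mm wide; open, the fingers measure 117 mm over their backs; the gripper's body (75 mm by 190 mm) begins 51 mm behind the grasp point.
Start: joints at [1.368, 0.385, 0.008, 0, -1.194, -0.259], TCP at [0.278, 0.56, 0.405] pointing down, gripper open.
Joint ranges: [-3.14, 3.14], [-1.21, 2.06], [-1.07, 1.41], [-3.16, 2.05], [-2.99, -0.16], [-3.1, 3.1]. Speed limits (rad/s): [2.79, 2.79, 3.14, 3.14, 3.14, 3.14].

## Interface

Orientations are given as a unit quaternion [w, x, y, z].
In Python, from cell import r, viewer gives the robot as it stands. The module is installed in compiled form; this text tells all that it offers.
- The arm moves only by the tool step_arm, never from a script. Its argument "plan" is a list that holds one entry, the list of rows, each a list of 4 numbers: the shift along the world's x, y, z in m, then the turn about the world's z in rad. A call has 1 to 5 rows; each row is the pose to reach, as a shift and turn from the pose measured when the call began; what a row does not reach only later rows make up. A row lasts 1/10 s, in which the tool goes at most 50 mm and 8.59 degrees, less where a joint would pass 70% of its speed; a pose out of reach is approached as far as the arm can. A call with a gripper value outside its range is refused whole. "grip" is the opening, from -1 (shut) to 1 (fully open), set as the call begins (left out, the last holds). The fingers move at their own pace and stop on an object; "newtons" is the grip in N (left out, the last holds). Time passes only in rows, so rows that repeat a pose let the fingers close. It gives the time, the measured TCP pose, the force and the opening at its end, in the units of the state.
- r.read_state(): the state, without advancing time (a new reading comes with each control period).
- viewer.get_image(name): name is "scene" or "top" or "wrist"; returns a dict with "image" (384x512x3 uint8, blue, green, red), "intrinsics" (3x3 intrinsics, pixels), "k1" (the pictures are not rectified: a ray, as slopes to the right and down, at radius r is drawn at 1 + k1 r^2 times it, then the intrinsics apply), "R" (3x3) and "t" (3): a world point X has camera coordinates R X + t. Camera axes: x right, y down, z forward; pixel columns grow to the right and rows downward; lengths in m; the calibration is good to about 2 mm. A picture is of the moment at which its call begins. There is no depth.
- r.job_done(): hands the job in, once; it reports no verdict.
Trained networks look in a picture, given as the dict that the camera call returned (one of the last four; its "shot" number tells which), for a name from the list of things; names that differ only in an ending like _2 or _b are one class to them, and where a whole thing is asked for, a point or a joint stands for the part that bears it (a point fixed in the world has none). Each returns a list of dicts, best first, with "p" (0 to 1); they miss things now and then, are a little off and sometimes report something else, mostly with a low value. They report only what shows in the picture. A call takes as long as a camera call. They do not tell look-alikes from the thing itself.
- viewer.search_frame(picture, thing): "point" ([x, y, z] in m, in world coordinates, good to about 4 mm: the middle of the surface that is visible of it).
- viewer.outline_of(picture, thing): "mask" (384x512 bool, what is visible of it).
The state is a dict: "clock": time; "qpos": joint angles; "qvel": joint speeds; "tau": joint torques, N m; "position": TCP position; "tcp_rot": TCP orientation; "force": force on the tool from outside, world axes, zero at the start; "moment": the same for the moment, N m; "opening": opening from 0.0 (shut) to 1.0 (fully open).
Only numpy, scipy, OpenCV 4.12 (cv2) and the standard library are available. Lean on these libraries where they do the work, as an engineer would, in place of code of your own. Each camera call takes 0.05 s, during which the arm holds its last target.

## Working session

There is one attempt and no reset: what is moved stays moved. The work goes in short steps, Python scripts to look and compute and a tool call to move; the robot and the scene stay as the last step left them, time stands still between calls to the robot, and variables do not carry over. Pictures are saved under pics/ and viewed, and the job is handed in when it is done.

Besides the shell and the picture viewer there is one more tool, called after "Request:" as name(argument=value, ...), one argument or row to a line, values as JSON. step_arm: Moves the arm, as the interface text tells. Its arguments: {"type":"object","properties":{"plan":{"type":"array"},"grip":{"type":"number"},"newtons":{"type":"number"}},"required":["plan"]}

```bash
mkdir -p pics; python3 - <<'E'
from cell import r, viewer
import cv2
s=r.read_state();print(s['clock'],s['position'],s['tcp_rot'],s['opening'])
for n in ["scene","top"]:
    p=viewer.get_image(n); cv2.imwrite(f"pics/{n}1.png",p['image'])
    for t in ["lid","shut_lid","box","bowl"]:
        for d in viewer.search_frame(p,t):
            X=d['point'];c=p['R']@X+p['t'];u=c[:2]/c[2];u=u*(1+p['k1']*(u@u));px=p['intrinsics']@[u[0],u[1],1]
            print(n,t,[round(float(v),3) for v in X],round(d['p'],2),px[:2].round())
E
```

```text
0.0 [0.27836204 0.55937013 0.4036455 ] [-9.13345016e-04 -5.26420074e-01  8.50223911e-01 -6.10088580e-04] 0.9982567960575683
scene lid [0.509, -0.246, 0.086] 0.81 [252. 120.]
scene shut_lid [0.615, 0.132, 0.071] 0.87 [303. 226.]
scene box [0.698, -0.237, 0.043] 0.83 [181. 155.]
scene box [0.544, -0.2, 0.042] 0.74 [248. 148.]
scene bowl [0.757, 0.004, 0.029] 0.75 [199. 227.]
top shut_lid [0.621, 0.131, 0.071] 0.81 [184. 202.]
top box [0.705, -0.257, 0.029] 0.73 [355. 147.]
top box [0.487, -0.202, 0.07] 0.66 [353. 245.]
top box [0.51, -0.256, 0.075] 0.59 [377. 230.]
```

View pics/scene1.png

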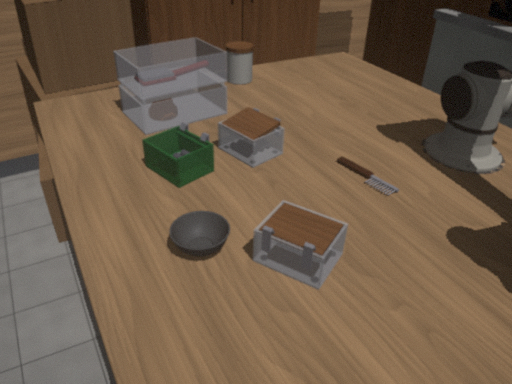

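View pics/top1.png

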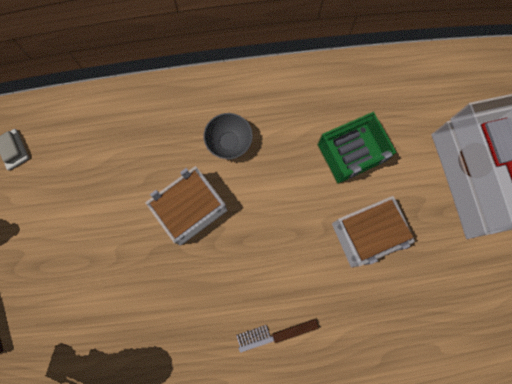

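The scene picture shows a near box at about (300,240), a far clear box at (252,132), a green look-alike at (178,155) and the bowl at (200,233). In the top picture the same boxes are at (186,205) and (375,230). I'll enlarge both to confirm which lid is standing up.

```bash
python3 - <<'E'
import cv2,numpy as np
a=cv2.imread('pics/scene1.png');b=cv2.imread('pics/top1.png')
f=lambda im,x,y,w,h:cv2.resize(im[y:y+h,x:x+w],(400,300),interpolation=cv2.INTER_CUBIC)
cv2.imwrite('pics/c1.png',np.vstack([np.hstack([f(a,212,100,80,60+5),f(b,325,190,100,80)]),np.hstack([f(a,244,195,110,85),f(b,140,160,100,85)])]))
E
```

```text
(no output)
```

View pics/c1.png

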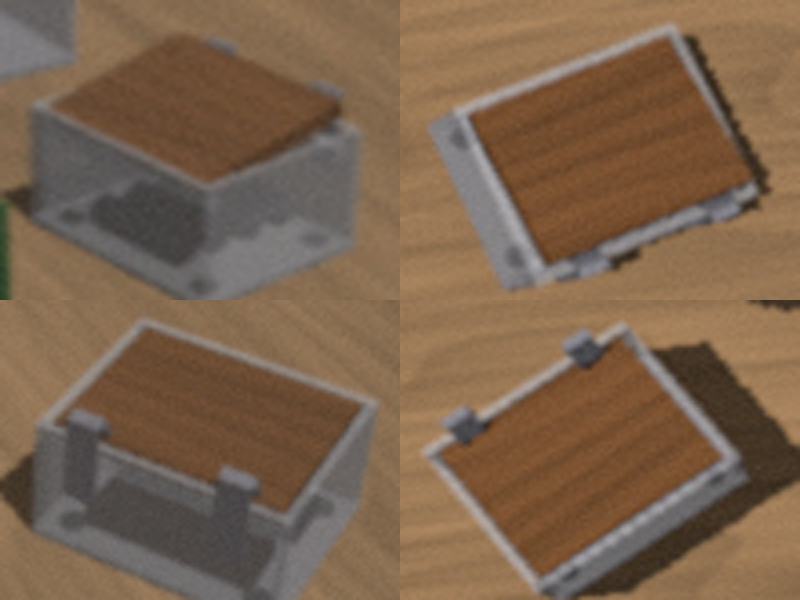

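The far box, at scene (252,132) and top (377,230), is the one: its lid edge is raised on the catches at the lower-right side (top picture, catches at about (372,260) and (405,246)). The near box (300,240) is flat under its catches, so I leave it alone. Now I'll work out the geometry.

```bash
cat > h.py <<'E'
import numpy as np
from scipy.optimize import brentq
def proj(p,X):
    c=p['R']@np.asarray(X)+np.ravel(p['t']);u=c[:2]/c[2];u=u*(1+p['k1']*(u@u));return (p['intrinsics']@[u[0],u[1],1])[:2]
def ray(p,px):
    d=np.linalg.inv(p['intrinsics'])@[px[0],px[1],1];d=d[:2]
    u=d.copy()
    for _ in range(50):u=d/(1+p['k1']*(u@u))
    return -p['R'].T@np.ravel(p['t']), p['R'].T@np.array([u[0],u[1],1])
def atz(p,px,z):
    o,d=ray(p,px);return o+d*(z-o[2])/d[2]
E
python3 - <<'E'
from cell import r,viewer
from h import *
np.set_printoptions(precision=4,suppress=True)
p=viewer.get_image("top")
C=[(340,219.3),(393,197.5),(413.7,239.3),(360,263.3)]
W=[atz(p,c,.072) for c in C]
for w in W:print(w)
print(np.mean(W,0),[np.linalg.norm(W[i]-W[i-1]) for i in range(4)])
d=W[2]+W[3]-W[0]-W[1];print('yaw +x',np.arctan2(d[1],d[0]))
d=W[0]+W[3]-W[1]-W[2];print('yaw long',np.arctan2(d[1],d[0]))
for c in [(435,135),(470,237),(475,105)]:print('case',c,atz(p,c,0),atz(p,c,.15))
w=r.read_state();print(w['clock'])
q=w['tcp_rot'];from scipy.spatial.transform import Rotation as R
print(R.from_quat([*q[1:],q[0]]).as_matrix())
E
```

```text
[ 0.5426 -0.1836  0.072 ]
[ 0.5722 -0.3043  0.072 ]
[ 0.4794 -0.3306  0.072 ]
[ 0.4481 -0.2088  0.072 ]
[ 0.5106 -0.2568  0.072 ] [np.float64(0.09774522399855551), np.float64(0.12425998596213728), np.float64(0.09649463098435689), np.float64(0.1257736571250037)]
yaw +x -2.873645572700985
yaw long 1.817073420421997
case (435, 135) [ 0.7187 -0.4695  0.    ] [ 0.674  -0.3886  0.15  ]
case (470, 237) [ 0.4662 -0.4974  0.    ] [ 0.4638 -0.4119  0.15  ]
case (475, 105) [ 0.7844 -0.5972  0.    ] [ 0.7287 -0.495   0.15  ]
0.55
[[-0.4455 -0.8953 -0.    ]
 [-0.8953  0.4455 -0.    ]
 [ 0.      0.     -1.    ]]
```

Request:
step_arm(
  plan=[
    [[0.012,-0.045,0,-0.05],[0.024,-0.09,0,-0.1],[0.036,-0.135,0,-0.15],[0.048,-0.18,0,-0.2],[0.06,-0.225,0,-0.25]],
  ],
  grip=-1,
)

```text
clock: 1.05
position: [0.3385, 0.3326, 0.405]
tcp_rot: [0.0, -0.416, 0.909, 0.0]
force: [0.9, -0.0, -0.1]
opening: 0.629
```

Request:
step_arm(
  plan=[
    [[0.012,-0.045,0,-0.05],[0.024,-0.09,0,-0.1],[0.036,-0.135,0,-0.15],[0.048,-0.18,0,-0.2],[0.06,-0.225,0,-0.25]],
  ],
)

```text
clock: 1.55
position: [0.3984, 0.1057, 0.4055]
tcp_rot: [0.001, -0.299, 0.954, 0.0]
force: [1.2, 0.6, -0.3]
opening: 0.171
```

Request:
step_arm(
  plan=[
    [[0.012,-0.045,0,-0.05],[0.024,-0.09,0,-0.1],[0.036,-0.135,0,-0.15],[0.048,-0.18,0,-0.2],[0.06,-0.225,0,-0.25]],
  ],
)

```text
clock: 2.05
position: [0.4584, -0.1213, 0.406]
tcp_rot: [0.002, -0.176, 0.984, 0.0]
force: [0.7, -0.4, -0.3]
opening: 0.004
```

Request:
step_arm(
  plan=[
    [[0.01,-0.045,-0.01,-0.05],[0.02,-0.09,-0.02,-0.1],[0.033,-0.135,-0.04,-0.1],[0.033,-0.14,-0.05,-0.1],[0.033,-0.14,-0.05,-0.1]],
  ],
)

```text
clock: 2.55
position: [0.4908, -0.2623, 0.3537]
tcp_rot: [-0.001, -0.125, 0.992, 0.001]
force: [0.1, 0.6, -0.2]
opening: 0.009
```

```bash
cat > look.py <<'E'
import sys,cv2
from cell import r,viewer
from h import *
k=sys.argv[1]
s=r.read_state();print(s['clock'],s['position'],s['tcp_rot'],s['force'])
ims=[]
for n in ['wrist','scene','top']:
    p=viewer.get_image(n);cv2.imwrite(f'pics/{n}{k}.png',p['image']);np.save(f'pics/{n}{k}.npy',p,allow_pickle=True)
    for d in viewer.search_frame(p,'lid'):print(n,'lid',d['point'],d['p'],proj(p,d['point']))
E
python3 look.py 2
```

```text
2.55 [ 0.49082804 -0.26232616  0.35366191] [-5.29076523e-04 -1.25258982e-01  9.92123346e-01  1.08358027e-03] [ 0.06747538  0.56494367 -0.22938184]
scene lid [0.5112, -0.2509, 0.0818] 0.98 [250.17906309 121.49833389]
```

View pics/wrist2.png

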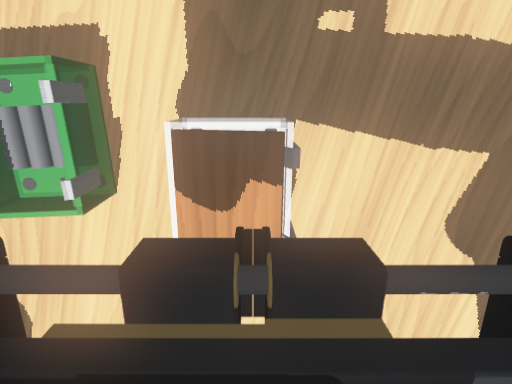

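View pics/scene2.png

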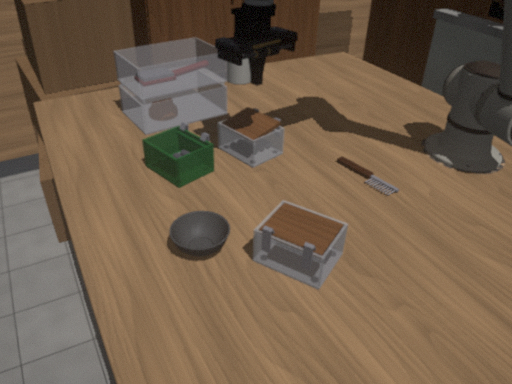

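The wrist picture shows the box rim from (167,123) to (293,123) and the catches at its right edge, (292,157) and (292,228). The fingers at (252,280) are in line with the box. Next I cross-check the box pose from this view.

```bash
python3 - <<'E'
from h import *
import cv2
p=np.load('pics/wrist2.npy',allow_pickle=True).item()
np.set_printoptions(precision=4,suppress=True)
for c in [(167,123),(293,123),(176,235),(290,225)]:print(c,atz(p,c,.072))
yaw=-2.885;c,s=np.cos(yaw),np.sin(yaw);M=np.array([[c,-s],[s,c]])
im=p['image'].copy();s2=np.load('pics/scene2.npy',allow_pickle=True).item();t=np.load('pics/top2.npy',allow_pickle=True).item()
out=[]
for q,(x,y,w,h) in [(p,(130,90,200,200)),(s2,(200,90,100,100)),(t,(325,180,100,100))]:
    k=400//w; m=cv2.resize(q['image'][y:y+h,x:x+w],None,fx=k,fy=k)
    for a,b,z in [(52.5,65,72),(52.5,-65,72),(-52.5,65,72),(-52.5,-65,72),(52.5,38,88),(52.5,-38,88),(20,0,80)]:
        X=np.r_[np.array([.5106,-.2568])+M@[a/1e3,b/1e3],z/1e3]
        u=(proj(q,X)-[x,y])*k; cv2.circle(m,tuple(int(v) for v in u),3,(0,255,255) if z!=80 else (0,0,255),-1)
    out.append(cv2.resize(m,(266,266)))
cv2.imwrite('pics/ov.png',np.hstack(out))
E
```

```text
(167, 123) [ 0.5725 -0.3029  0.072 ]
(293, 123) [ 0.4738 -0.3281  0.072 ]
(176, 235) [ 0.5475 -0.208   0.072 ]
(290, 225) [ 0.4513 -0.2426  0.072 ]
```

View pics/ov.png

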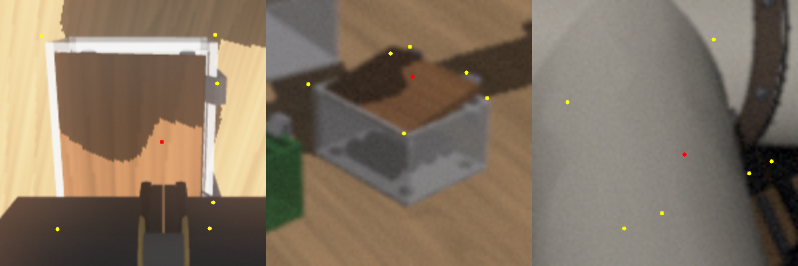

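Request:
step_arm(
  plan=[
    [[-0.002,0.002,-0.025,0],[-0.002,0.002,-0.05,0],[-0.002,0.002,-0.065,0],[-0.002,0.002,-0.072,0],[-0.002,0.002,-0.072,0]],
  ],
)

```text
clock: 3.35
position: [0.4896, -0.2575, 0.2852]
tcp_rot: [0.002, -0.128, 0.992, -0.0]
force: [-0.8, 0.5, -0.3]
opening: 0.004
```

```bash
python3 look.py 3; python3 - <<'E'
import cv2
a=cv2.imread('pics/scene3.png');cv2.imwrite('pics/c3.png',cv2.resize(a[60:180,180:320],None,fx=5,fy=5))
E
```

```text
3.35 [ 0.48958373 -0.25751893  0.28523837] [ 2.46151671e-03 -1.28307259e-01  9.91731365e-01 -2.95105729e-04] [-0.83421612  0.52899841 -0.27726494]
wrist lid [0.5133, -0.2824, 0.0813] 0.68 [226.69263377 182.83059463]
scene lid [0.5083, -0.2468, 0.082] 0.87 [252.0312097  121.85355136]
```

View pics/c3.png

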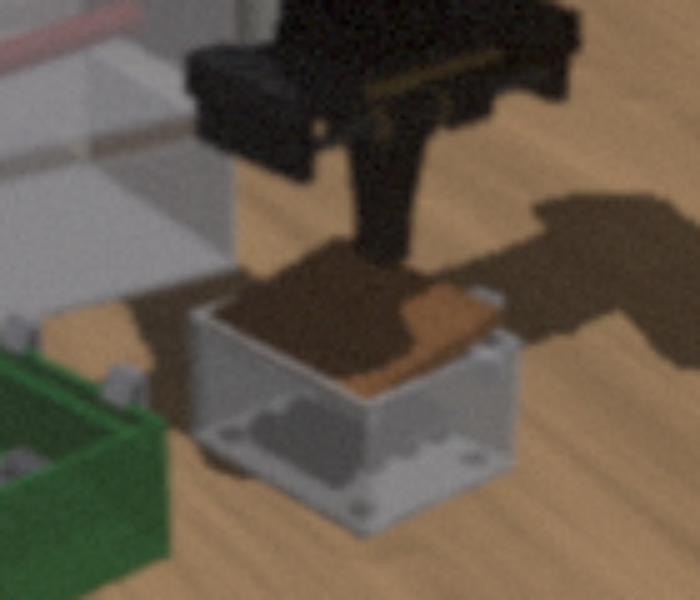

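View pics/wrist3.png

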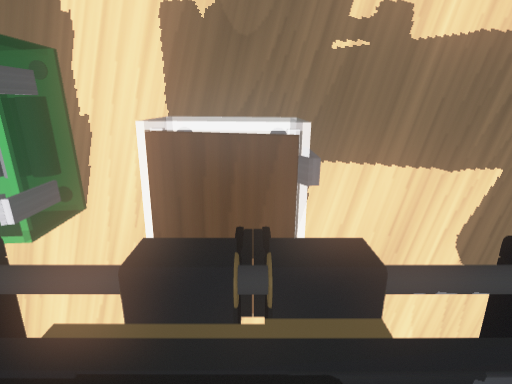

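The tips are about 10 mm above the raised lid, roughly 19 mm from its centre towards the catches (wrist: fingers at column 252, rim 145–303). Now I press slowly.

Request:
step_arm(
  plan=[
    [[0,0,-0.006,0],[0,0,-0.011,0],[0,0,-0.014,0],[0,0,-0.017,0],[0,0,-0.02,0]],
  ],
)

```text
clock: 4.15
position: [0.4896, -0.2583, 0.2668]
tcp_rot: [0.003, -0.128, 0.992, -0.001]
force: [-4.5, 1.8, 10.0]
opening: 0.007
```

Request:
step_arm(
  plan=[
    [[0,0,-0.002,0],[0,0,-0.004,0],[0,0,-0.006,0],[0,0,-0.008,0]],
  ],
)

```text
clock: 4.55
position: [0.4894, -0.2584, 0.259]
tcp_rot: [0.003, -0.128, 0.992, -0.001]
force: [-1.5, -0.2, 3.7]
opening: 0.003
```

Request:
step_arm(
  plan=[
    [[0,0,-0.002,0],[0,0,-0.004,0],[0,0,-0.005,0]],
  ],
)

```text
clock: 4.85
position: [0.4897, -0.2583, 0.2546]
tcp_rot: [0.002, -0.128, 0.992, -0.001]
force: [-3.4, 2.4, 12.3]
opening: 0.002
```

Request:
step_arm(
  plan=[
    [[0,0,-0.001,0],[0,0,-0.002,0],[0,0,-0.002,0]],
  ],
)

```text
clock: 5.15
position: [0.4897, -0.2582, 0.2546]
tcp_rot: [0.002, -0.129, 0.992, -0.001]
force: [-5.8, 3.2, 14.4]
opening: 0.001
```

```bash
python3 look.py 4; python3 - <<'E'
import cv2
a=cv2.imread('pics/scene4.png');cv2.imwrite('pics/c4.png',cv2.resize(a[60:180,180:320],None,fx=5,fy=5))
E
```

```text
5.15 [ 0.48968156 -0.25824434  0.2545845 ] [ 0.00229337 -0.12893266  0.99164975 -0.00137261] [-5.80444748  3.23738697 14.37208643]
wrist lid [0.517, -0.2844, 0.0712] 0.9 [217.50634972 188.88688773]
scene lid [0.5123, -0.2477, 0.0728] 0.62 [250.34069224 125.44954663]
```

View pics/c4.png

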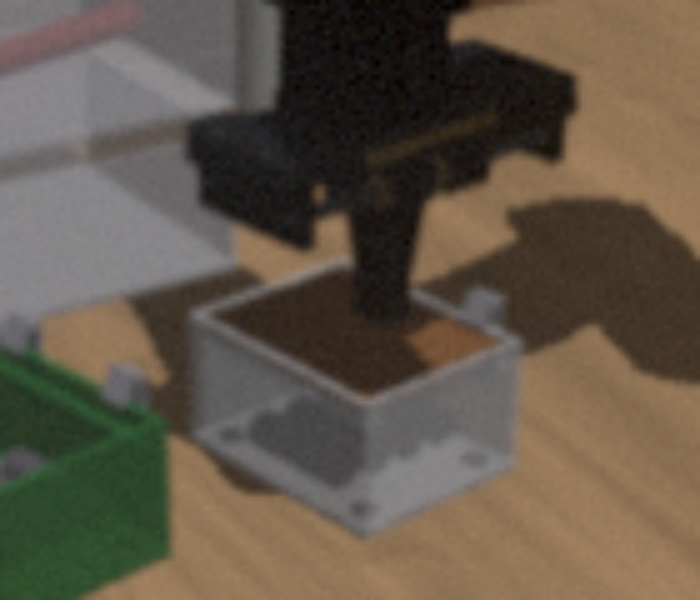

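The crop shows the lid flush with the rim and the catch standing clear above it. The position stopped changing under rising force, at a tip height of about 72.6 mm. I'll lift off and look.

Request:
step_arm(
  plan=[
    [[0,0,0.005,0],[0,0,0.015,0],[0,0,0.04,0],[0,0,0.08,0],[0,0,0.12,0]],
  ],
)

```text
clock: 5.95
position: [0.4896, -0.2582, 0.3754]
tcp_rot: [0.002, -0.129, 0.992, -0.001]
force: [1.8, -0.6, -0.7]
opening: 0.005
```

Request:
step_arm(
  plan=[
    [[-0.01,0.04,0.02,0],[-0.02,0.085,0.03,0],[-0.03,0.13,0.03,0],[-0.04,0.175,0.03,0],[-0.05,0.22,0.03,0]],
  ],
)

```text
clock: 6.45
position: [0.4389, -0.0367, 0.4058]
tcp_rot: [0.002, -0.129, 0.992, -0.001]
force: [2.1, 0.2, -0.3]
opening: 0.006
```

Request:
step_arm(
  plan=[
    [[-0.01,0.045,0,0],[-0.02,0.09,0,0],[-0.03,0.135,0,0],[-0.03,0.16,0,0],[-0.03,0.16,0,0]],
  ],
)

```text
clock: 6.95
position: [0.4089, 0.1259, 0.4061]
tcp_rot: [0.003, -0.131, 0.991, -0.0]
force: [0.4, -0.8, 0.4]
opening: 0.006
```

```bash
python3 look.py 5; python3 - <<'E'
import cv2,numpy as np
a=cv2.imread('pics/scene5.png');b=cv2.imread('pics/top5.png')
cv2.imwrite('pics/c5.png',np.vstack([np.hstack([cv2.resize(a[95:175,205:305],(400,300)),cv2.resize(b[185:275,325:425],(400,300))]),np.hstack([cv2.resize(a,(400,300)),cv2.resize(b,(400,300))])]))
E
```

```text
6.95 [0.40887045 0.12593036 0.40608861] [ 2.93783675e-03 -1.30913502e-01  9.91389330e-01 -4.68912598e-04] [ 0.39215623 -0.806461    0.37778184]
scene lid [0.5114, -0.2538, 0.0763] 0.9 [249.50210221 123.09444334]
top lid [0.5108, -0.2533, 0.068] 0.75 [374.82823326 229.96934248]
```

View pics/c5.png

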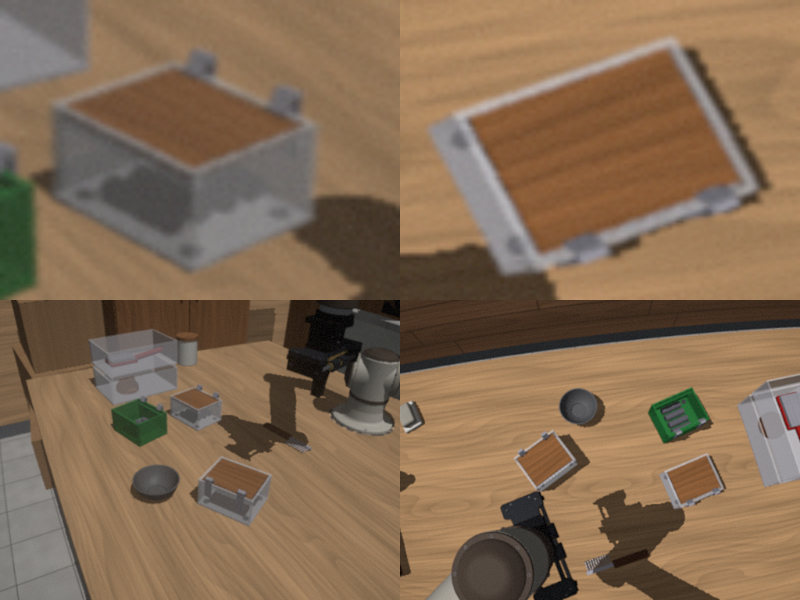

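The lid lies flush inside the rim with both catches over its edge, in the scene crop at (200,62) and (285,98) and in the top crop at (588,247) and (720,198). The bowl and the other box are unchanged, and the arm is clear of everything.

```bash
python3 -c "
from cell import r
print(r.job_done())"
```

```text
the job is handed in; nothing more can be done
None
```

I pressed the standing lid of the far clear box shut with the closed fingertips, about 20 mm from its centre towards the catches. Then I lifted off, moved the arm clear and handed the job in at about 7 s of the 27 s allowed.

- **Lid:** It went fully down with the fingertips stopped at about 72.6 mm, against a rim at 72 mm. The highest upward force I read was about 14 N, taken at the end of each move, so a brief peak between readings would not show. The last pictures show the lid flush and level in its box with both catches over its edge.
- **Other things:** The other lid, the bowl and the green look-alike look unmoved, and the arm touched nothing at hand-in.
- **Disagreements:** Before pressing, the top and wrist views placed the box about 5 mm apart, so I aimed between them. After pressing, the network put the lid's surface at 68 mm from the top view and 76 mm from the scene view. Both are within its 4 mm tolerance of 72 mm.

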